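Load an empty cone on the cone winder

TASK

Load the large empty cone on the cone winder, wide end down: lower it over the tapered mandrel, let go of it so that it can centre itself on the taper, then push it straight down on its nose with the fingertips, with about 15 newtons for half a second so that it wedges tight, and never more than 30. Leave it standing upright on the mandrel, and leave everything else on the table where it is.

Things in the scene. Friction and masses are not known exactly. Their poses are not given: they have to be found in the camera images.
- cone_mid (a point): The large empty cone, the one to load: hollow, hard brown pressed board, about 70 g, standing on its wide end. 120 mm tall; outside 64 mm across at the foot, 51 half-way, 39 at the nose; wall 3 mm. The foot is open: the bore is 58 mm wide there and tapers like the outside (half angle 5.95 degrees). This point: on its axis, half-way up (60 mm above the foot); z along the axis to the nose.
- nose: The nose of the large cone, part of it: a flat ring-shaped lip, 37 mm across and 6 mm thick with a 10 mm hole, standing 1 mm proud of the wall. The cone is pushed down here. Origin: on the cone's axis, at the very top of the cone (120 mm above its foot); z along the axis, upwards.
- winder: Electric cone winder, fixed: a low grey box with a white deck 50 mm above the table, 160 mm (x) by 250 mm (y). The mandrel stands on the deck's +y half, a steel disc 88 mm across round its foot. Dial, switch, tension discs and a bent wire yarn guide (highest point 122 mm above the table, 60 mm from the mandrel's axis) stand on the other half. Origin: centre of its underside; z up.
- spindle (a point): On the vertical axis of the mandrel, at the top of the steel disc, 54 mm above the table; z up. The mandrel, bare aluminium, is a taper matching the large cone's bore, with a rounded tip nominally 94 mm above this point. Its height on the clamp collar differs from day to day by up to 4 mm up or down; neither this point nor the next shows that.
- seat_nominal (a point): On the mandrel's axis, 10 mm above the steel disc: where the foot of the large cone nominally comes to rest under its own weight (it may be 4 mm more or less). It seats on the taper, not on the disc. Per mm that it is still above its seat it has 0.1 mm of play to each side. Pushed down, it creeps a little along the taper, resisting more and more, and stays wedged; its stiffness varies.
- tube_mid (a point): Bystander: a straight, parallel-sided winding tube of the same brown board, standing upright, 42 mm diameter, 115 mm tall. This point is its centre.
- small_cone_mid (a point): Bystander: a small empty cone of the same brown board, standing upright, 47 mm diameter at the foot, 29 mm at the nose, 85 mm tall. It does not fit the mandrel. This point lies on its axis, half-way up.
- pincushion: Bystander: a round stuffed-looking pincushion, 72 mm diameter, 45 mm tall with a few pins. Origin: centre of its underside.
- snips: Bystander: small thread snips lying flat, 115 mm long, 52 mm wide over the finger loops, 8 mm high. Origin: on the table, near the middle; x points along the blades.
Things that resemble listed ones, but are neither listed nor needed, are in the scene too. Leave any orange look-alike of the part that bears cone_mid alone.

How it is judged (in metres and radians):
On the way, in this order (a step that is already met when the one before it is completed fails the run):
1. the cone stands on the mandrel near its seat, let go of by the gripper (z of cone_mid in the frame of spindle between 0.058 and 0.082 m and horizontal distance between cone_mid and spindle below 0.004 m and angle between cone_mid's own z axis and vertical below 0.08 rad and contact force between the fingers and cone below 0.2 N), for 0.3 s.
2. the cone, upright and centred on the mandrel, is pushed down on its nose with the fingers with at least 10 N (z of cone_mid in the frame of spindle between 0.058 and 0.08 m and horizontal distance between cone_mid and spindle below 0.003 m and angle between cone_mid's own z axis and vertical below 0.05 rad and contact force between the fingers and nose above 10 N), for 0.3 s.
At the end, for the whole second after the job is handed in: The large cone stands at rest on the winder's mandrel, wide end down, upright within 2 degrees, its axis within 2.5 mm of the mandrel's, its half-way point 60 to 76 mm above the steel disc, after having been let go on the taper and then pushed down with 10 to 30 N for at least 0.3 s (z of cone_mid in the frame of spindle between 0.06 and 0.076 m and horizontal distance between cone_mid and spindle below 0.0025 m and angle between cone_mid's own z axis and vertical below 0.035 rad and linear speed of cone below 0.01 m/s); the robot touches nothing.
It fails at once if the nose of the cone is pushed with more than 30 N (contact force between the fingers and nose above 30 N).
It fails at once if a bystander is shifted by more than 20 mm (distance of any of tube_mid, small_cone_mid, pincushion, snips from where it was at the start of the episode above 0.02 m).
It also fails if it takes over 48 s, if anything falls off the work surface, if the arm or the gripper's body presses on something with over 40 N, if the wrist force passes 120 N, or if a joint passes its speed limit or range.

ROBOT

A 7-joint arm with a two-finger parallel gripper is mounted at the origin on the work surface. World frame = base frame: x ahead of the robot, y to its left, z up, the work surface at z = 0. Lengths are in mm, angles in rad, forces in N, time in s.
With the tool pointing down it reaches from about 400 to 875 mm from the base axis. Payload 19.3 kg.
Tool frame: the origin (TCP) lies at the very end of the fingers, on their centre line; the grasp point (between the pads) lies 19 mm behind it (grip_point_offset is the z of the grasp point in the tool frame, in mm); z points along the fingers, x is the direction in which the jaws open and shut, and the axes are right-handed (so a half turn about z gives the same grasp; the last joint's range is limited). The gripper opens to 85 mm and grips with 20 to 120 N. Pads are 22 mm wide; open, the fingers measure 114 mm over their backs; the gripper's body (76 mm by 85 mm) begins 54 mm behind the grasp point. The pads swing forward as they close: fully open they stand 13 mm farther back than shut.
Start: joints at [-1.29, 0.521, -0.036, 1.599, 0.021, 1.021, -0.113], TCP at [214.799, 586.921, 231.291] pointing down, gripper open.
Joint ranges: [-2.91, 2.91], [-0.3, 2.13], [-1.5, 1.42], [0.17, 2.43], [-1.26, 4.41], [0.16, 1.93], [-2.52, 2.52]. Speed limits (rad/s): [1.89, 1.89, 2.39, 2.39, 3.01, 3.01, 3.01].

INTERFACE

Orientations are given as a 3x3 rotation matrix whose columns are the frame's x, y, z axes.
In Python, from workcell import movep, movel, goto_joints, open_gripper, clamp, wait, inverse_kinematics, read_state, camera, PlanningError, finish_job, grip_point_offset gives the robot as it stands. Calls block until the motion is done:
- movep(position, orientation): joint-space move of the TCP to a pose.
- movel(position, frame=None, max_speed=150, guard=None): straight line of the TCP; frame=None keeps the orientation; max_speed is the mean speed in mm/s. With guard (N) it stops when the force on the tool has changed by that much, and returns True; else False.
- goto_joints(angles): joint-space move.
- open_gripper() and clamp(): open the fingers fully, or close them until they stop; the grip force is fixed at half the most.
- wait(seconds).
- inverse_kinematics(position, orientation): joint angles nearest the present ones, or None.
- read_state(): the state.
- camera(name): name is "side" or "top"; returns a dict with "image" (384x512x3 uint8, blue, green, red), "range_z" (384x512 float32, mm along the optical axis (not along the pixel's ray), 0 where there is no reading), "fx", "fy", "cx", "cy" (pixels), "cam_to_world" (4x4, takes a point from camera to world coordinates). Camera axes: x right, y up, looking along -z (the intrinsics and any distortion apply to the point x, -y, -z); pixel columns grow to the right and rows downward; lengths in mm; the calibration is good to about 2 mm. A picture is of the moment at which its call begins.
A pose or a line that the arm cannot do raises PlanningError and nothing moves.
- finish_job(): hands the job in, once; it reports no verdict.
The state is a dict: "time": time; "qpos": joint angles; "qvel": joint speeds; "joint_efforts": joint torques, N m; "eef_pos": TCP position; "tool_rot": TCP orientation; "ft_force": force on the tool from outside, world axes, zero at the start; "torque": the same for the moment, N m; "finger_gap": finger opening in mm.
Only numpy, scipy, OpenCV 4.12 (cv2) and the standard library are available. Lean on these libraries where they do the work, as an engineer would, in place of code of your own. Each camera call takes 0.05 s, during which the arm holds its last target.

## Working session

There is one attempt and no reset: what is moved stays moved. The work goes in short steps, each a Python script; the robot and the scene stay as the last script left them, time stands still between calls to the robot, and variables do not carry over. Pictures are saved under pics/ and viewed, and the job is handed in when it is done.

```bash
ls; mkdir -p pics; python3 - <<'E'
from workcell import *
import cv2,numpy as np,pickle
s=read_state();print(s['time'],s['eef_pos'],s['ft_force'],s['finger_gap'],grip_point_offset);print(np.round(s['tool_rot'],3))
for n in('side','top'):
    c=camera(n);pickle.dump(c,open(n+'0.pkl','wb'));print(n,c['fx'],c['fy'],c['cx'],c['cy'],[k for k in c]);print(np.round(c['cam_to_world'],3))
    cv2.imwrite(f'pics/{n}0.png',cv2.resize(c['image'],(768,576),interpolation=cv2.INTER_CUBIC))
E
```

```text
pics
0.0 [214.68206151 586.60434161 230.74031237] [ 0.268402    0.74246361 -0.54765136] 85.5094909140585 -18.700000000000003
[[ 0.344  0.939 -0.   ]
 [ 0.939 -0.344 -0.001]
 [-0.001  0.    -1.   ]]
side 360.88866298058025 360.88866298058025 259.6805716652204 192.03264260318466 ['image', 'range_z', 'fx', 'fy', 'cx', 'cy', 'cam_to_world']
[[-9.01000e-01  2.36000e-01 -3.64000e-01  2.99545e+02]
 [-4.34000e-01 -4.61000e-01  7.74000e-01  6.92881e+02]
 [ 1.50000e-02  8.55000e-01  5.18000e-01  5.21157e+02]
 [ 0.00000e+00  0.00000e+00  0.00000e+00  1.00000e+00]]
top 434.79974356994467 434.79974356994467 254.30443338565559 190.18294165492208 ['image', 'range_z', 'fx', 'fy', 'cx', 'cy', 'cam_to_world']
[[ 7.00000e-03  9.90000e-01 -1.38000e-01  4.59315e+02]
 [-1.00000e+00  8.00000e-03  6.00000e-03  5.28440e+01]
 [ 7.00000e-03  1.38000e-01  9.90000e-01  9.36607e+02]
 [ 0.00000e+00  0.00000e+00  0.00000e+00  1.00000e+00]]
```

View pics/top0.png

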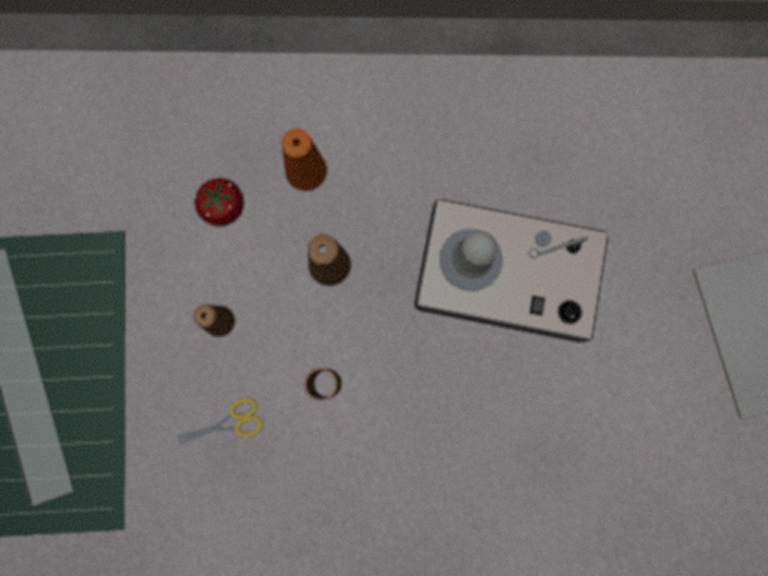

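View pics/side0.png

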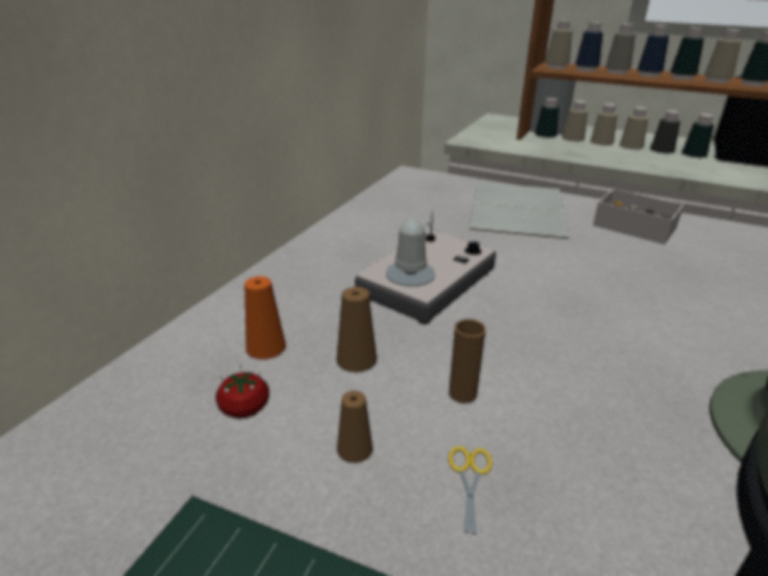

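Candidates for the large cone, as pixels in the 768-wide top view:
- Brown cone with a holed nose at (323,250), the largest brown taper.
- Orange look-alike at (297,143), to be left alone.
- Small brown cone at (207,317).
- Open parallel tube at (323,383).

By the description it's the one at (323,250), which is at (356,330) in the side view. Next I'll check it in a close crop and measure it.

```bash
cat > h.py <<'E'
import numpy as np,cv2,pickle
from scipy.optimize import least_squares
def cloud(c):
    d=c['range_z'];v,u=np.mgrid[0:384,0:512]
    p=np.stack([(u-c['cx'])/c['fx']*d,-(v-c['cy'])/c['fy']*d,-d],-1)
    T=np.array(c['cam_to_world']);w=p@T[:3,:3].T+T[:3,3];w[d<=0]=np.nan;return w
def proj(c,P):
    T=np.array(c['cam_to_world']);q=(np.asarray(P)-T[:3,3])@T[:3,:3]
    return np.array([c['cx']+c['fx']*q[0]/-q[2],c['cy']-c['fy']*q[1]/-q[2]])
E
python3 - <<'E'
from h import *
cs={n:pickle.load(open(n+'0.pkl','rb')) for n in('side','top')}
a=cs['top']['image'][140:200,190:250];b=cs['side']['image'][180:260,210:290]
cv2.imwrite('pics/crop0.png',np.hstack([cv2.resize(a,(400,400),interpolation=2),cv2.resize(b,(400,400),interpolation=2)]))
for n,c in cs.items():
    w=cloud(c)
    print(n,'table z',np.nanmedian(w[(abs(w[...,2])<15)][:,2]))
    for nm,(u,v) in dict(top=dict(nose=(215,163),deck=(360,190),mand=(319,163),disc=(300,180),small=(138,211),tube=(212,255)),side=dict(nose=(237,195),mid=(237,220),small=(235,265),mand=(274,150),deck=(300,175)))[n].items():
        print(nm,np.round(np.nanmedian(w[v-1:v+2,u-1:u+2].reshape(-1,3),0),1))
E
```

```text
side table z -1.5352047509343265
nose [622.4 119.7 116.1]
mid [609.  145.5  70.9]
small [540.5 277.5  80.9]
mand [617.5 -63.  147.1]
deck [ 572.4 -147.2   48.2]
top table z 0.6987404164605096
nose [626.8 125.5 119.1]
deck [ 584.6 -170.4   50.1]
mand [620.1 -70.5 152.2]
disc [604.1 -46.2  55.7]
small [536.8 275.7  84.2]
tube [449.6 136.4   0.9]
```

View pics/crop0.png

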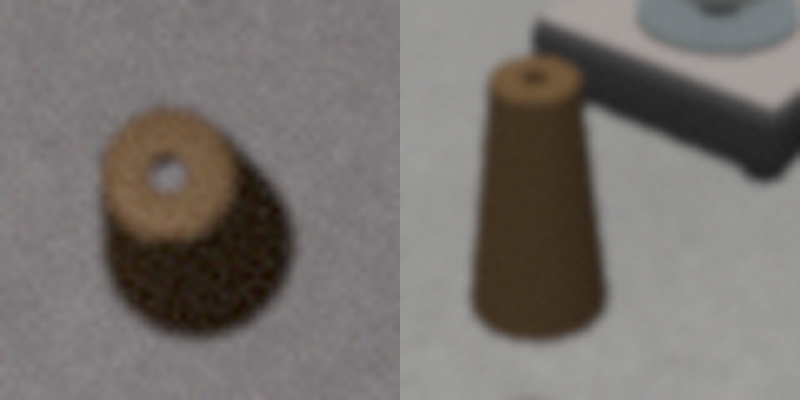

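The crop shows the nose hole at top-view raw pixel about (215,166). It's a solid brown taper with a lipped nose, so this is the large cone. Next I'll fit the axes.

```bash
cat >> h.py <<'E'
def fitcyl(P,r_of_z,x0):
    f=lambda q:np.hypot(P[:,0]-q[0],P[:,1]-q[1])-r_of_z(P[:,2])
    r=least_squares(f,x0,loss='soft_l1',f_scale=1.0);return r.x,np.median(abs(r.fun)),len(P)
def cone_r(z): return 32-12.5*z/120
def ray(c,u,v,z):
    T=np.array(c['cam_to_world']);d=T[:3,:3]@np.array([(u-c['cx'])/c['fx'],-(v-c['cy'])/c['fy'],-1]);return T[:3,3]+d*(z-T[2,3])/d[2]
E
python3 - <<'E'
from h import *
for n in('side','top'):
    c=pickle.load(open(n+'0.pkl','rb'));w=cloud(c).reshape(-1,3);z=w[:,2]
    zo=-1.5 if n=='side' else .7
    near=lambda x,y,r:np.hypot(w[:,0]-x,w[:,1]-y)<r
    P=w[near(618,124,55)&(z>12)&(z<112)]-[0,0,zo]
    print(n,'cone',fitcyl(P,cone_r,[618,124]))
    P=w[near(618,124,55)&(z>113)&(z<126)];print(' nose mean',P.mean(0),np.ptp(P,axis=0),len(P),'bbox mid',(np.percentile(P,2,0)+np.percentile(P,98,0))/2)
    # mandrel: taper, free offset
    P=w[near(610,-68,50)&(z>68)&(z<130)]-[0,0,zo]
    f=lambda q:np.hypot(P[:,0]-q[0],P[:,1]-q[1])-(q[2]-np.tan(np.radians(5.95))*(P[:,2]-64))
    r=least_squares(f,[610,-68,28],loss='soft_l1');print(' mandrel',r.x,np.median(abs(r.fun)),len(P))
    P=w[near(610,-68,60)&(z>125)];print(' tip z',np.percentile(P[:,2],[90,98,100]))
    P=w[near(610,-68,47)&(abs(z-zo-54)<1.8)];print(' disc-level pts',len(P))
c=pickle.load(open('top0.pkl','rb'))
print('hole',ray(c,214.7,165.6,120))
cv2.imwrite('pics/mand.png',cv2.resize(c['image'][120:240,265:415],(750,600),interpolation=2))
E
```

```text
side cone (array([621.22483518, 124.77509264]), np.float64(0.5695557069876216), 963)
 nose mean [618.56595512 129.43994128 117.18057993] [37.04851239 39.13421293  6.7624067 ] 166 bbox mid [619.23537004 127.85423074 116.37401188]
 mandrel [621.01867098 -73.10494617  28.46017668] 0.7791487156463575 455
 tip z [147.85540742 149.38338803 150.27820014]
 disc-level pts 242
top cone (array([619.47832811, 123.67879258]), np.float64(0.23747140745746975), 406)
 nose mean [618.06176894 123.16478593 119.66976078] [38.68981907 38.85685153 11.16938936] 322 bbox mid [618.62196064 122.92392232 118.68651464]
 mandrel [619.4570379  -74.8377435   28.73617177] 0.35887323390217674 287
 tip z [151.02925177 152.6687648  154.07348124]
 disc-level pts 488
hole [619.78666669 124.07689174 120.        ]
```

View pics/mand.png

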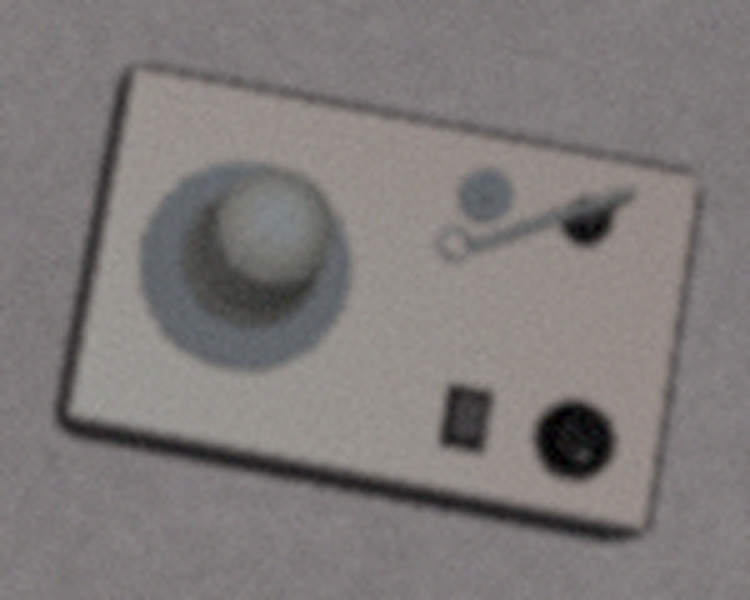

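```bash
python3 - <<'E'
from h import *
c=pickle.load(open('top0.pkl','rb'))
print('disc',ray(c,313.8,172.8,54));print('guide eye',ray(c,265+453/5,120+243/5,122),'guide far',ray(c,265+632/5,120+193/5,115))
w=cloud(c).reshape(-1,3);z=w[:,2]
for nm,x,y in(('orange',690,150),):
    P=w[(np.hypot(w[:,0]-x,w[:,1]-y)<60)&(z>10)];P=P[P[:,2]>112];print(nm,P.mean(0),len(P))
for px in((297/1.5,143/1.5,120),(205/1.5,315/1.5,85)):print(ray(c,*px))
from workcell import *
def R(a):
    x=np.array([np.cos(a),np.sin(a),0]);z=np.array([0,0,-1.]);return np.stack([x,np.cross(z,x),z],1)
for a in np.radians([-60,-45,-30,-15,0,15,30,45,60,75,90,110,130,150,180,200,220]):
    o=[]
    for p in([620,124,180],[620,124,61],[620,-74,260],[620,-74,125]):
        q=inverse_kinematics(p,R(a));o.append(None if q is None else round(float(q[6]),2))
    print(round(np.degrees(a)),o)
E
```

```text
disc [619.3401367  -74.76633889  54.        ]
guide eye [ 615.80118823 -144.85343262  122.        ] guide far [ 637.35986573 -216.30734558  115.        ]
orange [728.80603879 154.06080332 118.42619361] 76
[759.20891263 159.41126835 120.        ]
[536.78038536 278.36217275  85.        ]
-60 [-0.96, -0.87, -0.63, -0.52]
-45 [-0.69, -0.64, -0.38, -0.3]
-30 [-0.46, -0.42, -0.14, -0.07]
-15 [-0.24, -0.21, 0.09, 0.15]
0 [-0.02, 0.01, 0.32, 0.35]
15 [0.21, 0.23, 0.56, 0.57]
30 [0.43, 0.44, 0.8, 0.79]
45 [0.65, 0.65, 1.04, 1.01]
60 [0.88, 0.86, 1.28, 1.23]
75 [1.11, 1.08, 1.52, 1.46]
90 [1.32, 1.29, 1.76, 1.69]
110 [1.6, 1.54, 2.07, 1.99]
130 [1.9, 1.81, 2.36, 2.27]
150 [2.21, 2.1, 2.04, 1.89]
180 [2.16, 2.04, -2.42, -2.23]
200 [-2.28, -2.13, -2.07, -1.88]
220 [-1.94, -1.78, -1.72, -1.53]
```

```bash
cat >> h.py <<'E'
from workcell import *
def R(a):
    x=np.array([np.cos(a),np.sin(a),0]);z=np.array([0,0,-1.]);return np.stack([x,np.cross(z,x),z],1)
def st(m=''):
    s=read_state();print(m,round(s['time'],2),np.round(s['eef_pos'],1),np.round(s['ft_force'],1),round(s['finger_gap'],1))
def snap(n,name,box=None):
    c=camera(n);pickle.dump(c,open(name+'.pkl','wb'));i=c['image']
    if box:i=i[box[1]:box[3],box[0]:box[2]]
    f=min(800/i.shape[1],600/i.shape[0]);cv2.imwrite(f'pics/{name}.png',cv2.resize(i,None,fx=f,fy=f,interpolation=2));return c
E
python3 - <<'E'
from h import *
movep([620.3,124.2,190],R(0));st()
print(movel([620.3,124.2,61],max_speed=80,guard=8));st('down')
clamp();st('clamped')
movel([620.3,124.2,100],max_speed=80);wait(.3);st('lift')
snap('side','s1',(150,100,350,250));snap('top','t1',(130,90,380,270));st()
E
```

```text
2.31 [620.1 125.5 190. ] [0.4 0.3 0.3] 85.4
False
down 4.07 [620.5 124.3  61.4] [-0.3  0.1  0.2] 85.4
clamped 4.53 [620.5 124.3  61.8] [-3.7 -0.5 12.1] 47.5
lift 5.47 [620.1 124.1  99.6] [-0.5 -0.1 -0.9] 46.8
 5.57 [620.2 124.1  99.8] [-0.2  0.3 -0.9] 47.1
```

View pics/s1.png

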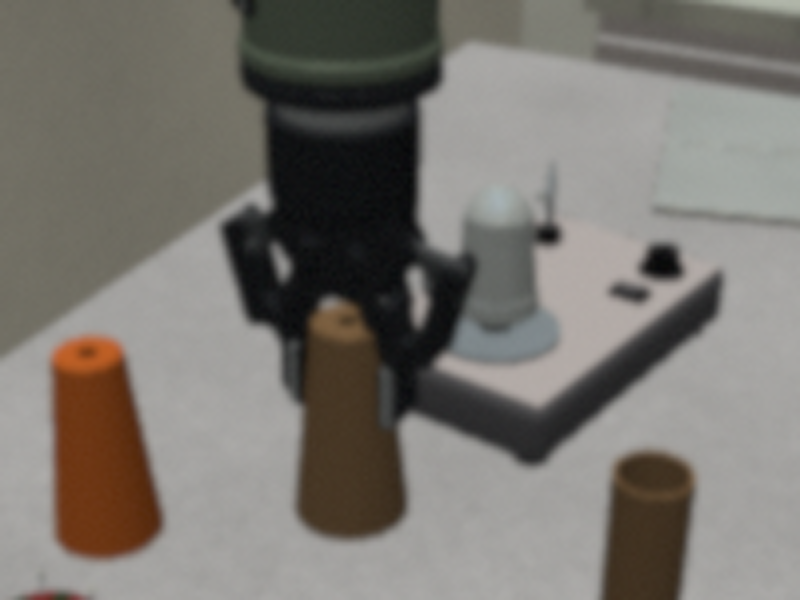

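View pics/t1.png

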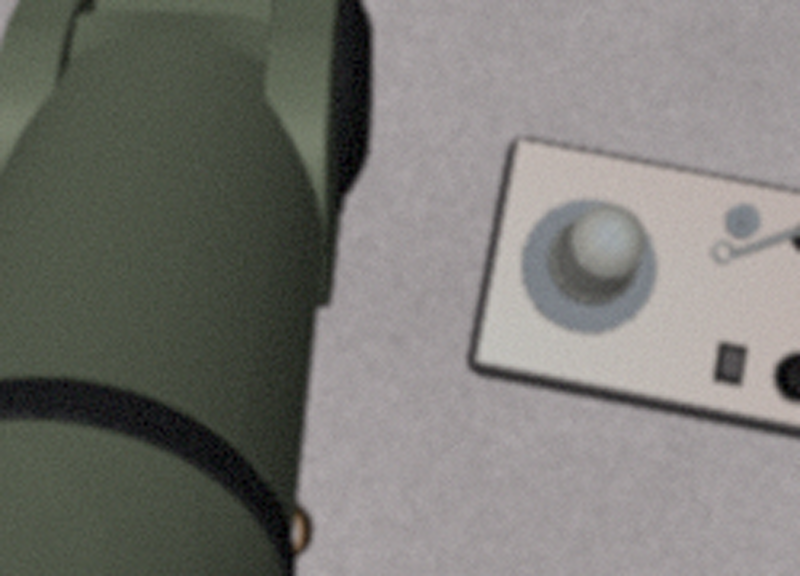

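The side view shows the cone held upright between the pads, with its nose at crop (345,318) and its foot clear at (350,520). The top view of it is blocked by the arm. Now I'll measure its offset and tilt in the hand from the side depth image.

```bash
cat >> h.py <<'E'
def handfit(name,fz,x0,zlo,zhi,zo=-1.5,rad=45):
    c=pickle.load(open(name+'.pkl','rb'));w=cloud(c);im=c['image'].astype(float)
    m=(im[...,2]-im[...,0]>15)&(np.hypot(w[...,0]-x0[0],w[...,1]-x0[1])<rad)&(w[...,2]>zlo)&(w[...,2]<zhi)
    P=w[m]-[0,0,zo]
    # params: x,y at foot+60, tilt tx,ty, foot z
    def f(q):
        h=P[:,2]-q[4];return np.hypot(P[:,0]-q[0]-q[2]*(h-60),P[:,1]-q[1]-q[3]*(h-60))-(32-12.5*h/120)
    g=lambda q:np.r_[f(q),(q[4]-fz)/.1]
    r=least_squares(g,[*x0,0,0,fz],loss='soft_l1');print(name,np.round(r.x,3),len(P),np.median(abs(r.fun)));return r.x
E
python3 - <<'E'
from h import *
handfit('s1',39,[620,124],48,150); handfit('side0',0,[620,124],10,112)
E
```

```text
s1 [ 6.20376e+02  1.24499e+02 -1.00000e-03 -0.00000e+00  3.89830e+01] 927 0.6014047849991826
side0 [ 6.21218e+02  1.24776e+02 -1.00000e-03 -1.00000e-03 -1.40000e-02] 917 0.6236689979164449
```

```bash
python3 - <<'E'
from h import *
movel([620.3,124.2,240],max_speed=150)
movel([620.85,-73.8,240],max_speed=120);wait(.3);st('above')
snap('side','s2',(180,60,340,180))
E
```

```text
above 8.75 [620.9 -73.6 240. ] [-0.  -0.8 -0.4] 47.2
```

View pics/s2.png

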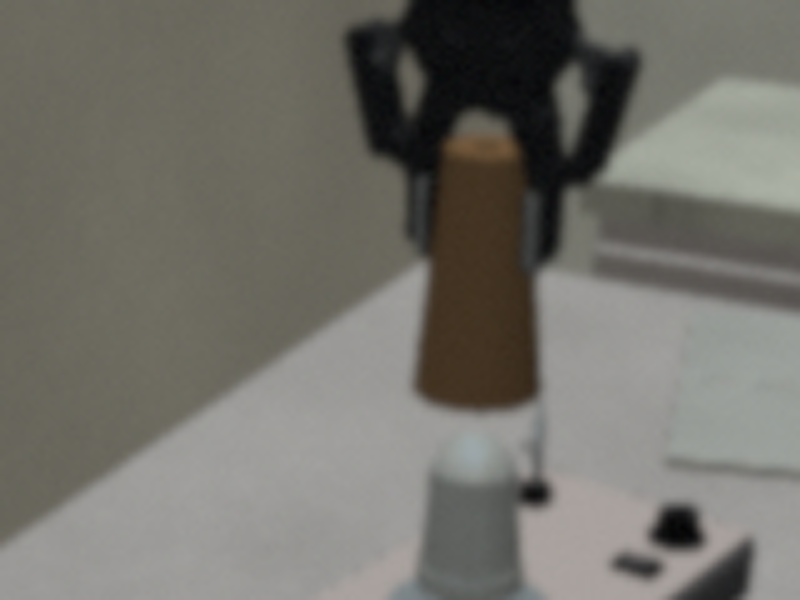

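```bash
python3 - <<'E'
from h import *
handfit('s2',178.5,[621,-74],185,270)
E
```

```text
s2 [ 6.21112e+02 -7.32330e+01 -4.00000e-03 -5.00000e-03  1.78489e+02] 741 0.7846352263682448
```

In the crop the cone hangs at (478,270) directly over the mandrel tip at (473,455). The fit puts its axis at (621.1,−73.2) against (621.0,−73.1) for the mandrel. Now lowering.

```bash
python3 - <<'E'
from h import *
print(movel([620.85,-73.8,150],max_speed=70,guard=6));st()
print(movel([620.85,-73.8,121.5],max_speed=20,guard=4));st('end')
snap('side','s3',(180,60,340,180))
E
```

```text
False
 10.23 [621.1 -73.8 150.4] [ 0.9 -0.2 -1.2] 46.9
True
end 11.28 [621.2 -74.2 126.9] [ 3.6 -0.3 -0.5] 47.0
```

View pics/s3.png

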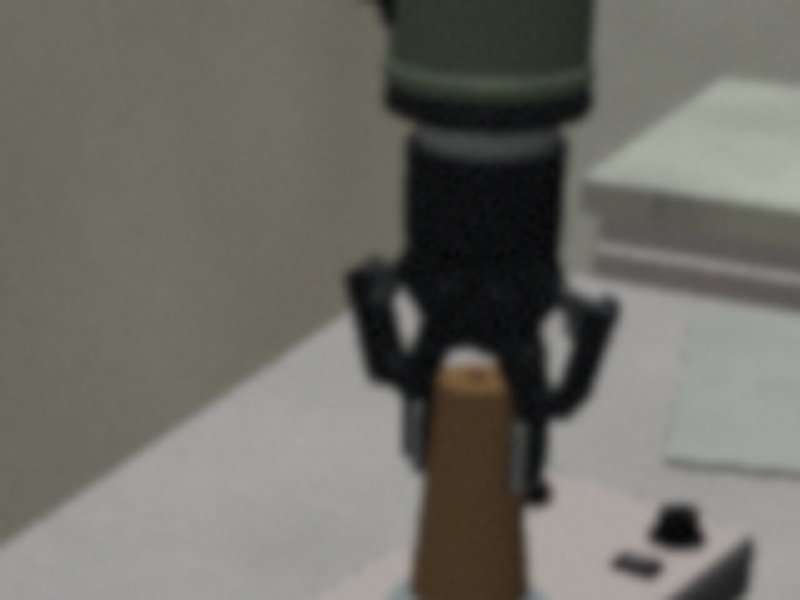

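The cone is over the mandrel with its foot at about z 65, and there's a light sideways contact. Releasing so it can centre itself.

```bash
python3 - <<'E'
from h import *
open_gripper();wait(.5);st('open')
movel([620.85,-73.8,215],max_speed=100);wait(.2);st('up')
snap('side','s4',(180,60,340,180));
handfit('s4',65,[621,-74],75,175)
E
```

```text
open 12.3 [620.9 -74.1 126.9] [-0.4 -0.3 -0. ] 85.1
up 13.53 [620.6 -73.8 214.5] [-0.5  0.7  0.5] 85.7
s4 [ 6.21352e+02 -7.35620e+01 -3.00000e-03 -1.00000e-03  6.49890e+01] 730 0.7146409347723335
```

View pics/s4.png

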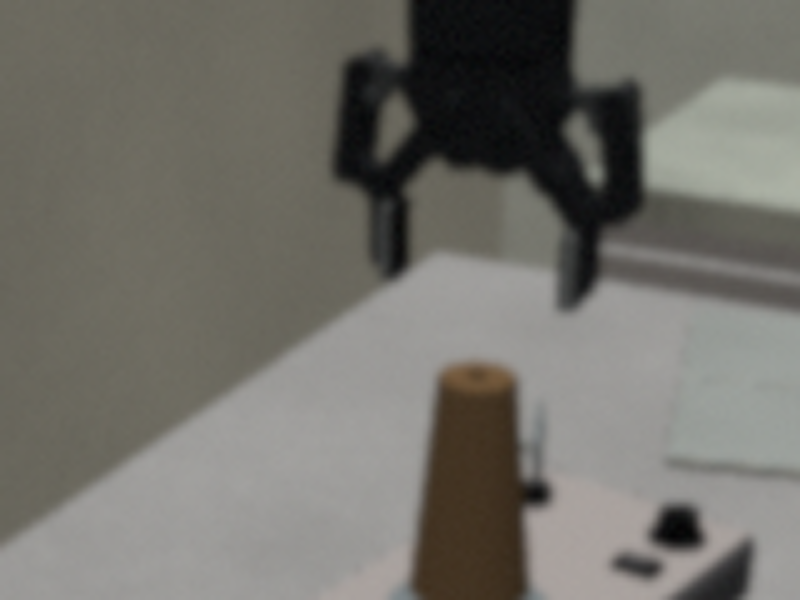

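The cone stands alone and upright, with the nose at crop (478,375) and the hand well clear. Next I'll close the fingers, find the nose by touch, then raise the force in small steps.

```bash
python3 - <<'E'
from h import *
X,Y=621.15,-74.0
clamp();movel([X,Y,205],max_speed=60);wait(.3)
b=np.mean([read_state()['ft_force'][2] for _ in range(1)]);st('ready')
print(movel([X,Y,176],max_speed=8,guard=3));st('touch')
for i in range(4):
    wait(.05);st()
E
```

```text
ready 14.97 [621.2 -74.  205.1] [-0.3  0.7  0.5] -0.1
True
touch 17.23 [621.2 -74.  185.2] [ 0.3 -0.4  4.6] -0.1
 17.27 [621.2 -74.  185.2] [ 1.3 -0.5  5.4] -0.0
 17.32 [621.2 -74.  185.2] [0.4 0.5 5.9] 0.4
 17.38 [621.2 -74.  185.2] [ 0.3 -0.2  6.6] -0.3
 17.43 [621.2 -74.  185.2] [ 0.2 -0.7  6. ] 0.1
```

```bash
python3 - <<'E'
from h import *
X,Y=621.15,-74.0
def f(): 
    v=[]
    for _ in range(4): v.append(read_state()['ft_force'][2]);wait(.02)
    return np.mean(v)
z=185.2;F=f()
for i in range(30):
    if F>13.5: break
    z-=0.15 if F<10 else .1
    g=movel([X,Y,z],max_speed=5,guard=6);wait(.05);F=f();print(round(z,2),g,round(F,1),round(read_state()['eef_pos'][2],2))
for i in range(8):
    wait(.08);print(round(read_state()['ft_force'][2],1),end=' ')
st('held')
E
```

```text
185.05 False 5.2 185.2
184.9 False 6.4 185.08
184.75 False 6.7 185.02
184.6 False 8.1 184.91
184.45 False 8.4 184.85
184.3 False 10.1 184.75
184.2 False 10.3 184.68
184.1 False 10.7 184.66
184.0 False 12.1 184.6
183.9 False 12.0 184.54
183.8 False 12.9 184.49
183.7 False 14.2 184.44
14.8 14.7 14.3 14.0 14.2 14.3 13.2 13.6 held 22.56 [621.4 -74.  184.4] [-2.8  0.9 13.6] -0.1
```

```bash
python3 - <<'E'
from h import *
X,Y=621.15,-74.0
movel([X,Y,183.5],max_speed=5,guard=6)
for i in range(7):
    wait(.1);print(round(read_state()['ft_force'][2],1),end=' ')
movel([X,Y,200],max_speed=30);st('off')
movel([X,Y,260],max_speed=100)
movep([560,60,320],R(0));wait(.3);st('away')
snap('side','s5',(180,60,340,180));snap('top','t5')
handfit('s5',64.4,[621,-74],75,175)
E
```

```text
15.1 14.3 14.7 15.0 15.2 14.9 14.9 off 24.21 [621.1 -73.9 199.9] [-0.7 -0.3 -0.1] 0.1
away 25.94 [560.1  59.2 319.6] [-0.  -0.2  0.1] 0.0
s5 [ 6.21486e+02 -7.36360e+01 -3.00000e-03 -1.00000e-03  6.43940e+01] 718 0.8262215102808739
```

View pics/s5.png

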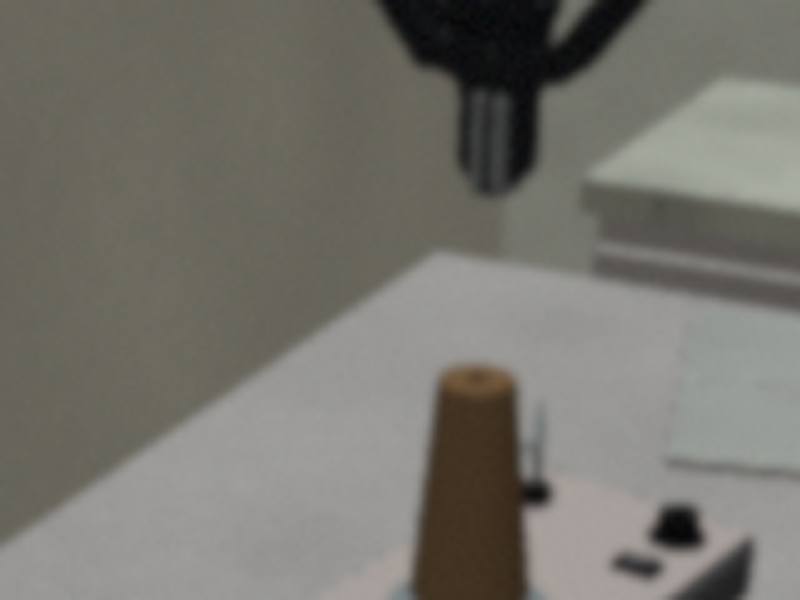

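View pics/t5.png

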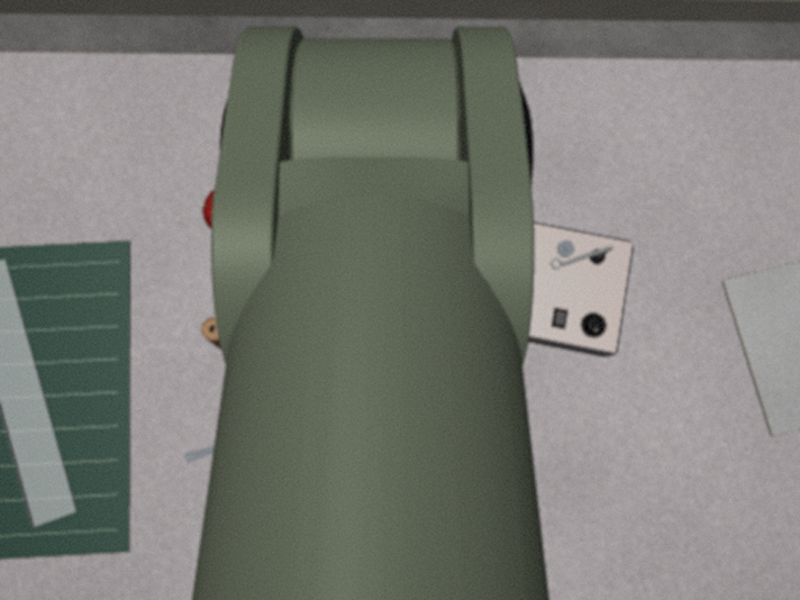

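The side view shows the cone upright on the mandrel, nose at crop (478,380), and the hand away. The arm hides most of the table in the top view, so I'll check the bystanders by differencing the side images, then hand in.

```bash
python3 - <<'E'
from h import *
a=pickle.load(open('side0.pkl','rb'))['image'];b=pickle.load(open('s5.pkl','rb'))['image']
for n,(x0,y0,x1,y1) in dict(tube=(295,205,330,275),small=(218,255,255,312),pin=(140,240,185,282),snips=(290,290,335,362),cone=(218,185,258,255)).items():
    d=cv2.GaussianBlur(cv2.absdiff(a,b)[y0:y1,x0:x1],(3,3),0).max(2);print(n,d.mean().round(1),d.max())
finish_job()
E
```

```text
tube 1.2 3
small 1.2 2
pin 1.4 4
snips 1.1 2
cone 50.5 123
the job is handed in; nothing more can be done
```

The large brown cone is on the mandrel and the job is handed in. I lowered it on and released it at the first light contact on the taper. Then I pushed its nose with closed fingertips, stepping up to about 14–15 N. It stayed above 10 N for well over a second, and the highest reading was 15.2 N.

Last checks, before handing in at about 26 s on the robot's clock:
- **Position:** the side-camera fit puts the cone's axis about 0.7 mm from the mandrel's, tilted less than 0.01 rad. By touch, its half-way point is about 70.5 mm above the steel disc, inside the 60–76 mm window.
- **Wedging:** it crept down about 0.8 mm while being pushed.
- **Bystanders:** the tube, small cone, pincushion and snips show no change in the side images.
- **Robot:** clear of everything.

The arm blocked the top camera's view of the cone at the end, so the final position rests on the side camera and touch alone. The two cameras' absolute positions differed by about 1–2 mm, within the stated calibration. No check failed.

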